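Press the raised screw-cap tube home in the rack

TASK

Two tubes stand up out of their holes in the white sample rack: with the fingertips, gently press the one with the wide flat screw cap straight down until it sits fully home, level with the other screw-capped tubes, then withdraw. Do not pull it up, leave the raised tube with the narrow plug stopper standing as it is for the microscope, touch none of the other tubes, and do not disturb the things lying about the rack.

Things in the scene. Friction and masses are not known exactly. Their poses are not given: they have to be found in the camera images.
- rack: White tube rack fixed to the bench, 126 x 246 x 70 mm high, origin at the centre of its underside, z up; place and yaw vary. 2 x 4 holes of 31 mm at x = +-29, y = +-29 and +-87 mm in its frame, two of them empty; which tube is in which hole varies. A tube fully home stands on the rack's floor, 8 mm above the bench.
- screw_raised: Clear tube 29 mm across with a flat grey screw cap 35 mm across and 15 mm high, 109 mm long in all. THE TUBE TO PRESS: it starts 20 to 30 mm above home. Origin on its axis at the underside, z up. Slides only straight up and down, held by about 4 N of friction; stays where left. Fully home its underside is 8 mm above the bench, where it meets a firm stop.
- screw_raised_top (a point): Centre of the top face of the raised screw-capped tube's cap: 137 to 147 mm above the bench at the start, 117 mm when fully home.
- plug_raised: Clear tube 29 mm across with a narrow grey plug stopper (20 mm across, 12 mm high, on a 3 mm flange), 121 mm long in all. Also starts 20 to 30 mm up, its top 149 to 159 mm above the bench; to be left so. Origin on its axis at the underside, z up. Slides only straight up and down, held by about 4 N of friction; stays where left.
- screw_1: Clear tube 29 mm across with a flat grey screw cap 35 mm across and 15 mm high, 109 mm long in all. Already fully home, top 117 mm above the bench. Origin on its axis at the underside, z up. Slides only straight up and down, held by about 4 N of friction; stays where left.
- screw_2: Clear tube 29 mm across with a flat grey screw cap 35 mm across and 15 mm high, 109 mm long in all. Already fully home, top 117 mm above the bench. Origin on its axis at the underside, z up. Slides only straight up and down, held by about 4 N of friction; stays where left.
- plug_1: Clear tube 29 mm across with a narrow grey plug stopper (20 mm across, 12 mm high, on a 3 mm flange), 121 mm long in all. Already fully home, top 129 mm above the bench. Origin on its axis at the underside, z up. Slides only straight up and down, held by about 4 N of friction; stays where left.
- plug_2: Clear tube 29 mm across with a narrow grey plug stopper (20 mm across, 12 mm high, on a 3 mm flange), 121 mm long in all. Already fully home, top 129 mm above the bench. Origin on its axis at the underside, z up. Slides only straight up and down, held by about 4 N of friction; stays where left.
- jar: Loose specimen jar 56 mm across, 70 mm high, near the rack; origin under its centre.
- pen: Loose marker pen 122 x 15 x 13 mm lying near the rack; origin under its middle, length along its x.
- dish: Loose covered culture dish 90 mm across, 16 mm high; origin under its centre.
- slide_box: Loose box for microscope slides, 87 x 102 x 34 mm; origin under its centre.
- dropper: Loose amber dropper bottle 34 mm across, 70 mm high, by one end of the rack; origin under its centre.
- loose_cap: Loose grey screw cap 35 mm across, 15 mm high, lying on the bench by the other end of the rack; origin under its centre.
- beaker: Loose glass beaker 66 mm across, 85 mm high; origin under its centre.

How it is judged:
By the outcome, as a careful person would: the job done as asked, in the order asked, and still so for the second after the job is handed in, with the robot touching nothing.
It also fails if it takes over 32 s, if anything falls off the work surface, if the arm or the gripper's body presses on something with over 40 N, if the wrist force passes 120 N, or if a joint passes its speed limit or range.

ROBOT

A 7-joint arm with a two-finger parallel gripper is mounted at the origin on the work surface. World frame = base frame: x ahead of the robot, y to its left, z up, the work surface at z = 0. Lengths are in mm, angles in rad, forces in N, time in s.
With the tool pointing down it reaches from about 400 to 850 mm from the base axis. Payload 10.4 kg.
Tool frame: the origin (TCP) lies on the centre line of the jaws, within the pads' length; the fingertips stand 17 mm ahead of it and the grasp point (between the pads) lies 2 mm behind it; z points along the fingers, y is the line along which they close (so a half turn about z gives the same grasp; the last joint's range is limited). The gripper opens to 85 mm and grips with 20 to 120 N. Pads are 22 mm wide; open, the fingers measure 114 mm over their backs; the gripper's body (76 mm by 85 mm) begins 54 mm behind the grasp point. The pads swing forward as they close: fully open they stand 13 mm farther back than shut.
Start: joints at [-1.303, 0.332, -0.065, 1.46, 0.022, 1.35, -0.088], TCP at [179.185, 598.784, 248.338] pointing down, gripper open.
Joint ranges: [-2.6, 2.6], [-0.5, 2.12], [-1.47, 1.34], [0.16, 2.42], [-1.27, 4.41], [0.06, 2.06], [-2.6, 2.6]. Speed limits (rad/s): [2.22, 2.22, 2.79, 2.79, 3.14, 3.14, 3.14].

INTERFACE

Orientations are given as a rotation vector (axis times angle).
In Python, from rig import arm gives the robot as it stands.
- The arm moves only by the shell command python3 -m pendant 'ROWS'. ROWS is JSON, a list that holds one entry, the list of rows, each a list of 7 numbers: the finger opening in mm, from 0 to 85.4, then the shift along the tool's x, y, z in units of 30 mm (1.0 is 30 mm), then the turn, a rotation vector about the tool's x, y, z in units of 6 degrees (1.0 is 6 degrees). A call has 1 to 10 rows; each row is the pose to reach, as a shift and turn from the pose commanded when the call began, along the tool's axes at that moment; what a row does not reach only later rows make up. A row lasts 1/12 s, in which the tool goes at most 41.7 mm and 7.16 degrees, less where a joint would pass 70% of its speed; a pose out of reach is approached as far as the arm can. A call with a gripper value outside its range is refused whole. The fingers move at their own pace and stop on an object; the grip force is fixed at half the most. Time passes only in rows, so rows that repeat a pose let the fingers close. It gives the time, the measured TCP pose, the force, the opening and the grip force at its end, in the units of the state.
- arm.read_state(): the state, without advancing time (a new reading comes with each control period).
- arm.get_image(name): name is "side" or "top"; returns the picture (384x512x3 uint8, blue, green, red); there is no depth.
- arm.get_calibration(name): a dict with "camera_matrix" (3x3 intrinsics, pixels), "R" (3x3) and "t" (3): a world point X has camera coordinates R X + t. Camera axes: x right, y down, z forward; pixel columns grow to the right and rows downward; lengths in mm; the calibration is good to about 2 mm. A picture is of the moment at which its call begins. get_calibration takes no time and is no camera call.
- arm.job_done(): hands the job in; it is judged then, once.
The state is a dict: "time": time; "qpos": joint angles; "dq": joint speeds; "joint_torque": joint torques, N m; "tool_pos": TCP position; "tcp_rot": TCP orientation; "contact_force": force on the tool from outside, world axes, zero at the start; "ft_torque": the same for the moment, N m; "gripper_width": finger opening in mm; "finger_force": force on a finger pad.
Only numpy, scipy, OpenCV 4.12 (cv2) and the standard library are available. Lean on these libraries where they do the work, as an engineer would, in place of code of your own. Each camera call takes 0.05 s, during which the arm holds its last target. There are 200 camera calls.

## Working session

There is one attempt and no reset: what is moved stays moved. The work goes in short steps, Python scripts to look and compute and a shell command to move; the robot and the scene stay as the last step left them, time stands still between calls to the robot, and variables do not carry over. Pictures are saved under pics/ and viewed, at most 10 in all, crops included, and the job is handed in when it is done.

```bash
mkdir -p pics
python3 - <<'E'
from rig import arm
import cv2
for n in("side","top"):
    cv2.imwrite(f"pics/{n}0.png",arm.get_image(n)); c=arm.get_calibration(n); print(n,c)
s=arm.read_state(); print(s)
E
```

```text
side {'camera_matrix': array([[360.21121711,   0.        , 255.20950381],
       [  0.        , 360.21121711, 194.28245341],
       [  0.        ,   0.        ,   1.        ]]), 'R': array([[ 0.85224843, -0.52306592,  0.00864047],
       [-0.41356005, -0.68375811, -0.60120125],
       [ 0.32037588,  0.50879946, -0.79905094]]), 't': array([-457.03571132,  288.6951742 ,  536.19483475])}
top {'camera_matrix': array([[499.27749855,   0.        , 263.58592073],
       [  0.        , 499.27749855, 190.10044598],
       [  0.        ,   0.        ,   1.        ]]), 'R': array([[ 0.00870645, -0.99978486, -0.01882626],
       [-0.98741688, -0.00562282, -0.15803891],
       [ 0.15789906,  0.01996533, -0.9872534 ]]), 't': array([  5.51748539, 566.72079783, 894.30287023])}
{'time': 0.1, 'qpos': array([-1.30260287,  0.33280194, -0.06469157,  1.46086505,  0.02162147,
        1.34990749, -0.08849856]), 'dq': array([-0.0004935 , -0.00196749, -0.00068354, -0.00248674,  0.00102787,
        0.00115044, -0.00061166]), 'joint_torque': array([ 1.31293793e-03, -6.26745415e+01,  4.91116731e-02, -3.92429602e+01,
        1.63793337e-02,  7.02953810e-03, -1.95233662e-05]), 'tool_pos': array([179.1174058 , 598.45008385, 247.59598869]), 'tcp_rot': array([-4.55127111e-01, -3.10834443e+00,  2.01301405e-03]), 'contact_force': array([ 0.0762344 , -0.43742014, -0.88767179]), 'ft_torque': array([ 0.06543398, -0.03693809,  0.01942983]), 'finger_force': 0.0, 'gripper_width': 85.37725143746405}
```

View pics/top0.png

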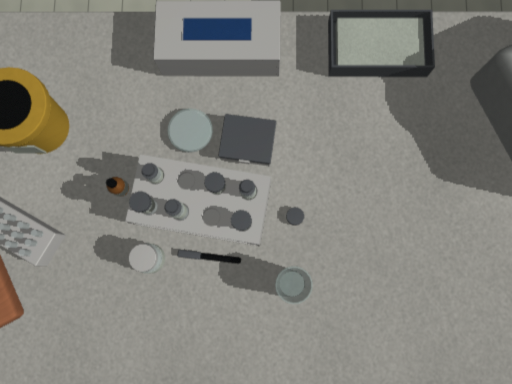

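View pics/side0.png

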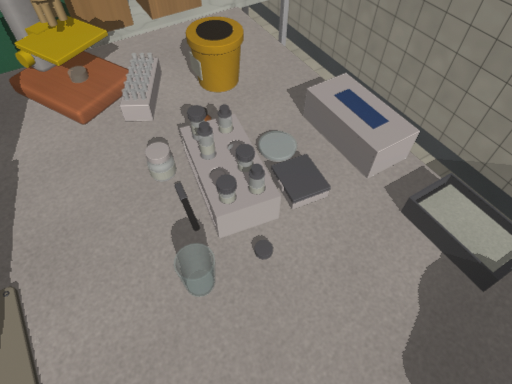

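The top view shows six caps: screws at about (141,203), (215,183) and (241,221), and plugs at (150,172), (174,208) and (247,188). In the side view the same tubes are at (197,115) screw, (205,130) plug, (225,112) plug, (245,154) screw, (227,185) screw and (257,174) plug. The raised pair look like the screw at (141,203) and the plug at (174,208). I'll triangulate to check.

```bash
cat > h.py <<'E'
import numpy as np,cv2
from rig import arm
C={n:arm.get_calibration(n) for n in("side","top")}
def ray(n,p):
    c=C[n];d=c["R"].T@np.linalg.inv(c["camera_matrix"])@[*p,1];return -c["R"].T@c["t"],d
def onz(n,p,z):
    o,d=ray(n,p);return o+d*(z-o[2])/d[2]
def tri(a,b):
    o,d=ray("top",a);q,e=ray("side",b);s=np.linalg.lstsq(np.c_[d,-e],q-o,rcond=None)[0]
    x,y=o+d*s[0],q+e*s[1];return (x+y)/2,np.linalg.norm(x-y)
def proj(n,X):
    c=C[n];v=c["camera_matrix"]@(c["R"]@X+c["t"]);return v[:2]/v[2]
E
python3 - <<'E'
from h import *
t=cv2.imread("pics/top0.png");s=cv2.imread("pics/side0.png")
for n,im,(x0,y0,x1,y1) in(("top",t,(100,150,320,250)),("side",s,(175,95,290,270))):
    g=cv2.inRange(im,(0,0,0),(88,88,88))
    k,l,st,ce=cv2.connectedComponentsWithStats(g[y0:y1,x0:x1])
    for i in range(1,k):
        if st[i][4]>25: print(n,(ce[i]+[x0,y0]).round(1),st[i][:2]+[x0,y0],st[i][2:])
    cv2.imwrite(f"pics/{n}z.png",cv2.resize(im[y0:y1,x0:x1],None,fx=3.4,fy=3.4,interpolation=3))
for a,b in(((141,202),(196,113)),((174,208),(205,126)),((150,172),(225,109)),((215,183),(245,151)),((241,221),(227,183)),((247,188),(257,170))): print(a,tri(a,b))
E
```

```text
top [245.9 155.5] [216 150] [ 55  15 613]
top [148.5 170.8] [141 164] [ 16  16 180]
top [214.6 182.8] [204 173] [ 22  21 346]
top [115.9 185.9] [105 176] [ 24  21 285]
top [245.6 187.4] [239 180] [ 16  18 193]
top [140.6 201.9] [127 192] [ 28  21 401]
top [171.4 206.8] [164 200] [ 16  16 191]
top [293.9 215.7] [286 208] [ 18  17 245]
top [240.5 220.4] [231 211] [ 20  20 313]
side [196.7 113.2] [186 106] [ 26  16 286]
side [223.6 111.2] [217 105] [ 14  13 127]
side [203.7 128.8] [196 122] [ 16  14 159]
side [244.1 152.7] [235 144] [ 19  18 276]
side [281.9 174.5] [270 159] [ 20  41 452]
side [255.7 171.2] [249 164] [ 15  15 188]
side [225.5 183.8] [216 174] [ 20  20 315]
side [187.4 207.8] [175 182] [ 26  50 366]
side [262.6 248.7] [254 240] [ 18  19 274]
(141, 202) (array([530.73390867, 216.03731587, 135.15565802]), np.float64(0.3038346397879335))
(174, 208) (array([520.11692856, 155.19724962, 153.26872771]), np.float64(3.477102672031363))
(150, 172) (array([585.89343296, 203.52889629, 129.95645531]), np.float64(4.786882382304371))
(215, 183) (array([568.12743557,  92.39718155, 118.04113641]), np.float64(2.3274964576921087))
(241, 221) (array([503.2681409 ,  46.08814114, 113.78860642]), np.float64(3.89357610412551))
(247, 188) (array([558.83338621,  35.90509425, 125.47081878]), np.float64(3.2807985693211905))
```

View pics/topz.png

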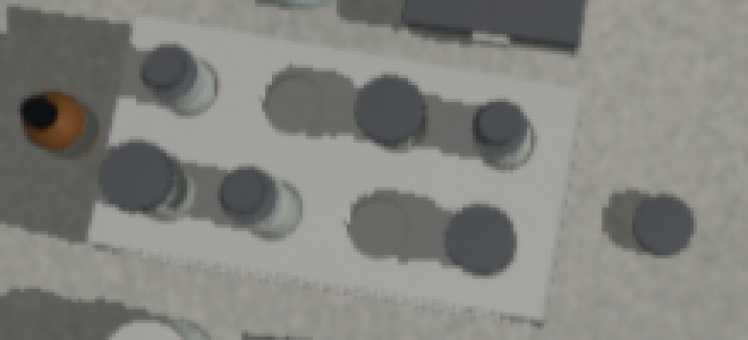

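View pics/sidez.png

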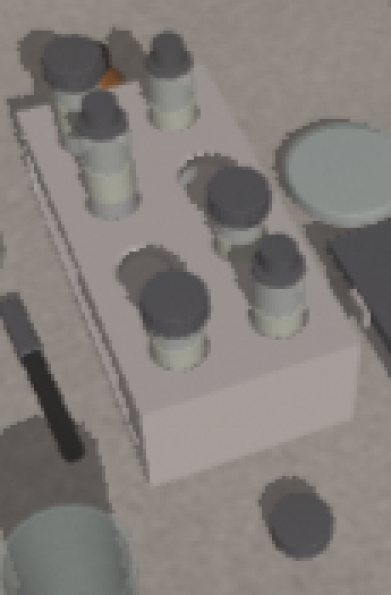

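```bash
cat >> h.py <<'E'
from scipy.spatial.transform import Rotation as Ro
def shift(target):
    s=arm.read_state();return Ro.from_rotvec(s["tcp_rot"]).as_matrix().T@(np.array(target)-s["tool_pos"])/30
E
python3 - <<'E'
from h import *
# cap-top pixel centres (top view) at known heights -> rack grid
pts=[((149.4,171),129,(29,87)),((214.8,182.2),117,(29,-29)),((247.1,187.5),129,(29,-87)),((241.4,220.5),117,(-29,-87))]
P=np.array([onz("top",p,z)[:2] for p,z,_ in pts]);H=np.array([h for *_,h in pts],float)
pc,hc=P.mean(0),H.mean(0)
U,_,V=np.linalg.svd((H-hc).T@(P-pc));R=(V.T@U.T)
print("R",R,"res",(P-((H-hc)@R.T+pc)).round(1).tolist())
for n,h in(("screw",(-29,87)),("plug",(-29,29)),("sc",(-29,-29))):print(n,(np.array(h)-hc)@R.T+pc)
for z in(137,142,147):print(z,onz("top",(140.2,202),z), proj("side",np.r_[(np.array((-29,87))-hc)@R.T+pc,z]))
for z in (149,154,159):print(z,onz("top",(172.5,207),z))
s=arm.read_state();print(proj("side",s["tool_pos"]),proj("top",s["tool_pos"]),Ro.from_rotvec(s["tcp_rot"]).as_matrix())
t=(np.array((-29,87))-hc)@R.T+pc
print(shift([*t,250]))
E
```

```text
R [[ 0.98694359  0.16106627]
 [-0.16106627  0.98694359]] res [[-0.9, -1.7], [0.9, 0.4], [-0.8, 0.5], [0.8, 0.8]]
screw [529.20331934 216.774505  ]
plug [519.8614754  159.53177663]
sc [510.51963146 102.28904825]
137 [530.33297306 216.95007732 137.        ] [194.93671668 112.33192592]
142 [529.66276752 215.59709739 142.        ] [194.61611704 110.32470423]
147 [528.99256197 214.24411746 147.        ] [194.29185027 108.29452328]
149 [520.64785481 159.17352735 149.        ]
154 [520.02668341 158.1516019  154.        ]
159 [519.40551202 157.12967645 159.        ]
[-61.29855311  17.61509899] [-167.54732411  441.41456128] [[-9.58021731e-01  2.86695446e-01 -2.88746808e-04]
 [ 2.86695579e-01  9.58020916e-01 -1.25295315e-03]
 [-8.25904788e-05 -1.28313878e-03 -9.99999173e-01]]
[-14.82716043  -8.84294117  -0.06756246]
```

```bash
python3 - <<'E'
from h import *
for p,zs in(((75,85),(0,50,100)),((60,40),(50,100,150,200,250)),((105,35),(50,100,150,200)),((45,12),(100,200,300)),((120,110),(0,)),((20,82),(0,50))):
    print(p,[onz("side",p,z).round().tolist() for z in zs])
for p in((5,285),(20,310)):print(p,[onz("top",p,z).round().tolist() for z in(0,50,100)])
for f in(0,.25,.5,.75,1):
  X=np.array([179+f*351,598-f*382,250]);print(X,proj("side",X).round())
E
python3 -m pendant '[[[0,0,0,-0.7,0,0,0],[0,0,0,-1.4,0,0,0],[0,0,0,-2.1,0,0,0],[0,0,0,-2.5,0,0,0]]]'
```

```text
(75, 85) [[356.0, 640.0, 0.0], [355.0, 561.0, 50.0], [353.0, 482.0, 100.0]]
(60, 40) [[373.0, 790.0, 50.0], [370.0, 691.0, 100.0], [367.0, 591.0, 150.0], [364.0, 492.0, 200.0], [360.0, 393.0, 250.0]]
(105, 35) [[490.0, 752.0, 50.0], [476.0, 656.0, 100.0], [463.0, 560.0, 150.0], [449.0, 464.0, 200.0]]
(45, 12) [[370.0, 860.0, 100.0], [363.0, 628.0, 200.0], [357.0, 396.0, 300.0]]
(120, 110) [[426.0, 478.0, 0.0]]
(20, 82) [[232.0, 729.0, 0.0], [241.0, 643.0, 50.0]]
(5, 285) [[385.0, 509.0, 0.0], [387.0, 482.0, 50.0], [389.0, 456.0, 100.0]]
(20, 310) [[338.0, 476.0, 0.0], [343.0, 451.0, 50.0], [347.0, 426.0, 100.0]]
[179 598 250] [-62.  16.]
[266.75 502.5  250.  ] [-5. 27.]
[354.5 407.  250. ] [55. 37.]
[442.25 311.5  250.  ] [119.  49.]
[530 216 250] [187.  61.]
time: 0.43
tool_pos: [179.3, 599.1, 325.4]
tcp_rot: [0.455, 3.108, 0.003]
contact_force: [0.9, 0.5, -0.0]
gripper_width: 38.9
finger_force: 0.0
```

```bash
python3 -m pendant '[[[0,-0.9,-0.9,0,0,0,0],[0,-1.8,-1.8,0,0,0,0],[0,-2.7,-2.7,0,0,0,0],[0,-3.6,-3.6,0,0,0,0],[0,-4.5,-4.5,0,0,0,0],[0,-5.6,-5.1,0,0,0,0],[0,-6.8,-5.6,0,0,0,0],[0,-8,-6.1,0,0,0,0],[0,-9.2,-6.6,0,0,0,0],[0,-10,-7,0,0,0,0]]]'
python3 -c "
from h import *
print(shift([529.5,216.5,250]),arm.read_state()['tool_pos'])"
```

```text
time: 1.27
tool_pos: [408.9, 308.4, 323.0]
tcp_rot: [0.46, 3.107, -0.001]
contact_force: [0.2, 0.5, -0.2]
gripper_width: 0.3
finger_force: 0.0
[-4.73405117 -1.76741797  2.43597512] [408.899813   308.44514795 322.96415598]
```

```bash
python3 -m pendant '[[[0,-1.2,-0.4,0,0,0,0],[0,-2.4,-0.9,0,0,0,0],[0,-3.6,-1.3,0,0,0,0],[0,-4.6,-1.75,0.2,0,0,0],[0,-4.6,-1.75,1.2,0,0,0],[0,-4.6,-1.75,2,0,0,0],[0,-4.6,-1.75,2.4,0,0,0],[0,-4.6,-1.75,2.4,0,0,0],[0,-4.6,-1.75,2.4,0,0,0]]]'
python3 -c "
from h import *
print(shift([529.5,216.5,190]),arm.read_state()['tool_pos'])
for n in ('top','side'):
  i=arm.get_image(n);u,v=(141,190) if n=='top' else (196,100)
  cv2.imwrite('pics/c_'+n+'.png',cv2.resize(i[max(0,v-75):v+75,u-100:u+100],None,fx=3,fy=3))
a,b=(cv2.imread('pics/c_%s.png'%n) for n in('top','side'));print(a.shape,b.shape)
m=np.vstack([a[:,:,:],b]);m=cv2.resize(m,None,fx=.66,fy=.66);cv2.imwrite('pics/c.png',m)"
```

```text
time: 2.02
tool_pos: [523.2, 222.1, 251.5]
tcp_rot: [-0.454, -3.108, 0.001]
contact_force: [-0.0, 1.2, 0.2]
gripper_width: 0.3
finger_force: 0.0
[-0.25476887 -0.11815083  2.04950708] [523.22941088 222.09662606 251.48795767]
(450, 600, 3) (450, 600, 3)
```

View pics/c.png

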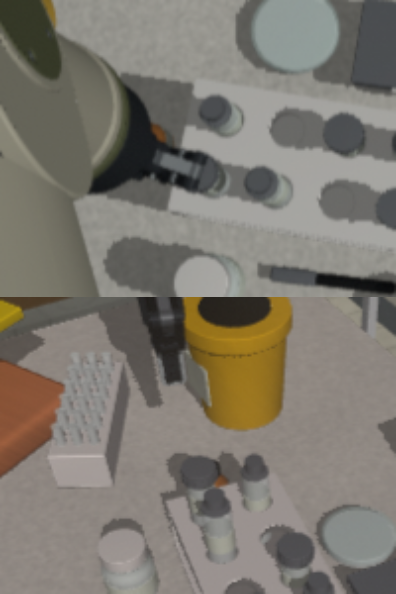

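The shut fingers are just behind and above the target cap in the side crop. In the top crop they cover it from the left, which is parallax from their height. I'll correct sideways and come down to about 30 mm above the cap.

```bash
python3 -m pendant '[[[0,-0.25,-0.12,0.6,0,0,0],[0,-0.25,-0.12,1.3,0,0,0],[0,-0.25,-0.12,1.95,0,0,0],[0,-0.25,-0.12,1.95,0,0,0],[0,-0.25,-0.12,1.95,0,0,0]]]'
python3 -c "
from h import *
print(shift([529.5,216.5,164]),arm.read_state()['tool_pos'])
o=[]
for n in ('top','side'):
  i=arm.get_image(n);u,v=(161,195) if n=='top' else (196,100)
  T=arm.read_state()['tool_pos']-[0,0,17]; p=proj(n,T);print(n,p,T);
  for q in (p,proj(n,np.array([529.5,216.5,140]))): cv2.circle(i,tuple(int(round(float(a))) for a in q),1,(0,0,255) if q is p else (0,255,0),-1)
  o.append(i[v-50:v+50,u-60:u+60])
cv2.imwrite('pics/d.png',cv2.resize(np.hstack(o),None,fx=3.3,fy=3.3))"
```

```text
time: 2.53
tool_pos: [529.7, 216.5, 193.7]
tcp_rot: [0.454, 3.108, 0.0]
contact_force: [0.5, 0.1, -0.1]
gripper_width: -0.6
finger_force: 0.0
[ 0.00765923 -0.00155908  0.98942924] [529.72908649 216.47291012 193.68290696]
top [133.7880404  198.67008266] [530.2588564  216.64577175 177.57618907]
side [192.84430362  95.01075452] [530.48891211 216.69552446 177.90591085]
```

View pics/d.png

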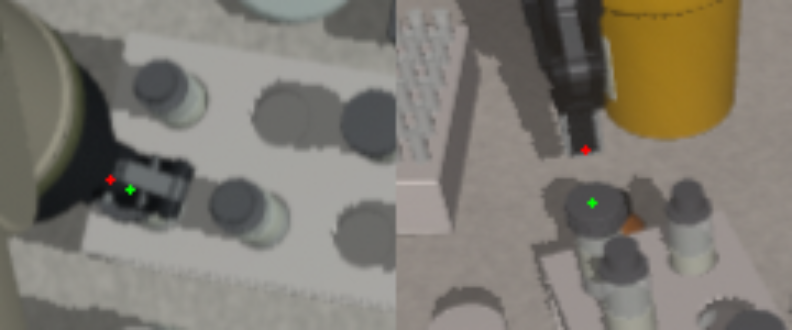

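The fingertips (red) are straight above the cap centre (green) in both views, and nothing else is near them. Next I'll come down gently and watch the force.

```bash
python3 -m pendant '[[[0,0,0,0.4,0,0,0],[0,0,0,0.7,0,0,0],[0,0,0,0.9,0,0,0],[0,0,0,1,0,0,0],[0,0,0,1.1,0,0,0],[0,0,0,1.2,0,0,0],[0,0,0,1.3,0,0,0],[0,0,0,1.4,0,0,0],[0,0,0,1.5,0,0,0],[0,0,0,1.5,0,0,0]]]'
```

```text
time: 3.47
tool_pos: [529.7, 216.1, 147.4]
tcp_rot: [0.455, 3.108, 0.0]
contact_force: [0.6, -0.1, -0.8]
gripper_width: -0.1
finger_force: 0.0
```

```bash
python3 -m pendant '[[[0,0,0,0.07,0,0,0],[0,0,0,0.14,0,0,0],[0,0,0,0.21,0,0,0],[0,0,0,0.28,0,0,0]]]'
python3 -c "
from h import *
i=arm.get_image('side');cv2.imwrite('pics/e.png',cv2.resize(i[60:160,136:256],None,fx=4,fy=4))"
```

```text
time: 3.8
tool_pos: [529.8, 216.2, 139.4]
tcp_rot: [0.455, 3.108, 0.001]
contact_force: [-2.1, 0.4, 4.1]
gripper_width: 0.2
finger_force: 2.0
```

View pics/e.png

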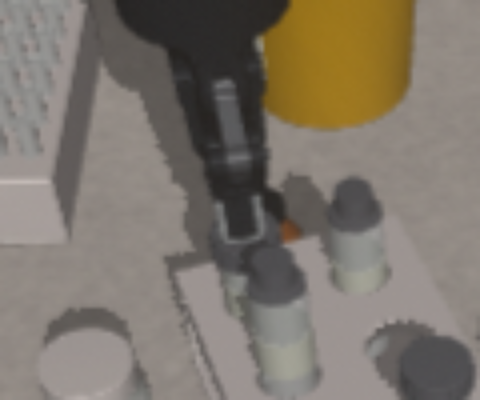

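The shut fingertips rest on the cap and push it with about 4 N, which is the sliding friction. It needs roughly 5 mm more, so I'll creep down until the force rises at the stop.

```bash
python3 -m pendant '[[[0,0,0,0.05,0,0,0],[0,0,0,0.1,0,0,0],[0,0,0,0.13,0,0,0],[0,0,0,0.13,0,0,0]]]'; python3 -m pendant '[[[0,0,0,0.03,0,0,0],[0,0,0,0.03,0,0,0]]]'
```

```text
time: 4.18
tool_pos: [529.7, 216.1, 135.3]
tcp_rot: [0.455, 3.108, 0.0]
contact_force: [0.6, 0.1, 0.6]
gripper_width: -0.4
finger_force: 0.5
time: 4.35
tool_pos: [529.7, 216.1, 134.5]
tcp_rot: [0.455, 3.108, 0.0]
contact_force: [0.1, 0.4, 1.2]
gripper_width: 0.1
finger_force: 0.9
```

```bash
python3 -m pendant '[[[0,0,0,0.03,0,0,0],[0,0,0,0.03,0,0,0]]]'; python3 -m pendant '[[[0,0,0,0.03,0,0,0],[0,0,0,0.03,0,0,0]]]'
```

```text
time: 4.52
tool_pos: [529.8, 216.2, 134.1]
tcp_rot: [0.455, 3.108, 0.001]
contact_force: [-2.2, -1.0, 6.7]
gripper_width: -0.0
finger_force: 3.3
time: 4.68
tool_pos: [530.0, 216.2, 134.1]
tcp_rot: [0.455, 3.108, 0.001]
contact_force: [-4.1, -2.0, 13.8]
gripper_width: 0.2
finger_force: 7.0
```

It has stopped at 134.1 (tip at 117 mm) with the force rising to 14 N, so it is home. I'll withdraw straight up and check.

```bash
python3 -m pendant '[[[0,0,0,-0.2,0,0,0],[0,0,0,-0.6,0,0,0],[0,0,0,-1.2,0,0,0],[0,0,0,-2.2,0,0,0],[0,0,0,-3.4,0,0,0],[0,0,0,-4.6,0,0,0],[0,1.2,0.4,-5,0,0,0],[0,2.4,0.9,-5,0,0,0],[0,3.6,1.3,-5,0,0,0],[0,3.6,1.3,-5,0,0,0]]]'
python3 - <<'E'
from h import *
s=arm.get_image('side');t=arm.get_image('top')
for z in(117,140):cv2.circle(s,tuple(int(round(float(a))) for a in proj('side',np.array([529.5,216.5,z]))),0,(0,255,0) if z==117 else (0,0,255),-1)
cv2.imwrite('pics/f.png',cv2.resize(np.hstack([s[95:215,170:300],t[140:260,100:260]]),None,fx=2.7,fy=2.7))
print(tri((174,208),(205,126)))
a=cv2.imread('pics/side0.png');d=cv2.absdiff(a,s).max(2)
print(np.mean(d[120:136,196:212]>40))
E
```

```text
time: 5.52
tool_pos: [431.7, 290.0, 283.7]
tcp_rot: [-0.441, -3.109, -0.004]
contact_force: [0.8, 1.7, -0.2]
gripper_width: -0.1
finger_force: 0.0
(array([520.11692856, 155.19724962, 153.26872771]), np.float64(3.477102672031363))
0.109375
```

View pics/f.png

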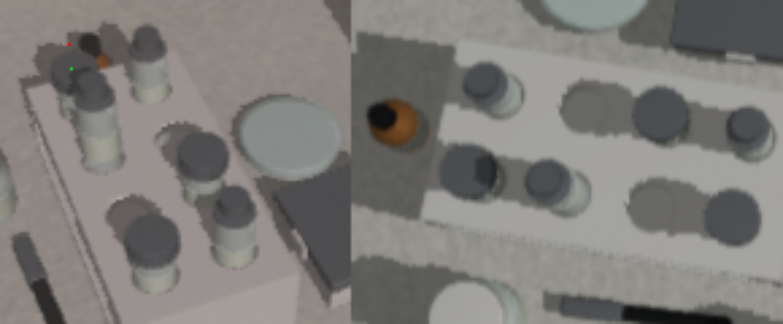

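The pressed cap's top now sits at the 117 mm mark (green). The raised plug and everything else are unmoved, and the arm is clear.

```bash
python3 -m pendant '[[[0,0,0,0,0,0,0],[0,0,0,0,0,0,0],[0,0,0,0,0,0,0]]]'; python3 -c "
from rig import arm
print(arm.job_done())"
```

```text
time: 5.87
tool_pos: [438.3, 283.4, 282.8]
tcp_rot: [0.459, 3.108, -0.001]
contact_force: [-0.1, 0.1, 0.5]
gripper_width: 0.3
finger_force: 0.0
the job is handed in; nothing more can be done
None
```

The raised screw-capped tube is pressed fully home with its top at 117 mm (about 14 N at the stop), the raised plug tube and everything else look unmoved in the final pictures, and the job was handed in at 5.9 s; no verdict was returned.

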